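Take the bayonet lens off the measuring camera and put it away

ROBOT

A 6-joint arm with a two-finger parallel gripper is mounted at the origin on a cart in front of the work surface, level with it; the furniture and walls round the work are solid. World frame = base frame: x ahead of the robot, y to its left, z up, the work surface at z = 0. Lengths are in m, angles in rad, forces in N, time in s.
With the tool pointing down it reaches from about 0.375 to 0.975 m from the base axis. Payload 3.8 kg.
Tool frame: the origin (TCP) lies midway between the tips of the shut fingers; the grasp point (between the pads) lies 19 mm behind it; z points along the fingers, y is the line along which they close (so a half turn about z gives the same grasp; the last joint's range is limited). The gripper opens to 85 mm and grips with 20 to 120 N. Pads are 22 mm wide; open, the fingers measure 114 mm over their backs; the gripper's body (76 mm by 85 mm) begins 54 mm behind the grasp point. The pads swing forward as they close: fully open they stand 13 mm farther back than shut.
Start: joints at [-1.156, 0.264, 1.604, -0, 1.274, -0.037], TCP at [0.295, -0.607, 0.203] pointing down, gripper open.
Joint ranges: [-2.63, 2.63], [-0.94, 2.18], [0.31, 2.57], [-1.31, 4.45], [0, 2.66], [-2.55, 2.55]. Speed limits (rad/s): [2.57, 2.57, 3.14, 3.14, 3.14, 3.14].

INTERFACE

Orientations are given as a rotation vector (axis times angle).
In Python, from workcell import bot, cams gives the robot as it stands.
- The arm moves only by the tool play_rows, never from a script. Its argument "rows" is a list of rows, each a list of 2 entries, a list of its own where there are three numbers: the shift along the tool's x, y, z scaled (see below), then the turn, a rotation vector about the tool's x, y, z scaled (see below). A call has 1 to 20 rows; each row is the pose to reach, as a shift and turn from the pose commanded when the call began, along the tool's axes at that moment; what a row does not reach only later rows make up. The controller multiplies each number of a shift by 250 mm and each number of a turn by 45 degrees. A row lasts 1/12 s, in which the tool goes at most 41.7 mm and 7.16 degrees, less where a joint would pass 70% of its speed; a pose out of reach is approached as far as the arm can. A call with a number of a shift or a turn outside -1 to 1 is refused whole. A call with a gripper value outside its range is refused whole. "claw" is the opening, from -1 (shut) to 1 (fully open), set as the call begins (left out, the last holds). The fingers move at their own pace and stop on an object; "newtons" is the grip in N (left out, the last holds). Time passes only in rows, so rows that repeat a pose let the fingers close. It gives the time, the measured TCP pose, the force, the opening and the grip force at its end, in the units of the state.
- bot.read_state(): the state, without advancing time (a new reading comes with each control period).
- cams.read_camera(name): name is "scene" or "side" or "wrist"; returns a dict with "image" (400x640x3 uint8, red, green, blue), "K" (3x3 intrinsics, pixels), "k1" (the pictures are not rectified: a ray, as slopes to the right and down, at radius r is drawn at 1 + k1 r^2 times it, then the intrinsics apply), "T" (4x4, takes a point from camera to world coordinates); the wrist camera has in their place "mount" (4x4, takes a point from camera to tool coordinates, whose origin is the TCP and whose axes are the flange's). Camera axes: x right, y down, z forward; pixel columns grow to the right and rows downward; lengths in m; the calibration is good to about 2 mm. A picture is of the moment at which its call begins: read the wrist's pose just before it. There is no depth.
- bot.finish_job(): hands the job in; it is judged then, once.
The state is a dict: "time": time; "q": joint angles; "joint_vel": joint speeds; "joint_torque": joint torques, N m; "tool_pos": TCP position; "tcp_rot": TCP orientation; "wrist_force": force on the tool from outside, world axes, zero at the start; "torque": the same for the moment, N m; "width": opening from 0.0 (shut) to 1.0 (fully open); "grip_force": force on a finger pad.
Only numpy, scipy, OpenCV 4.12 (cv2) and the standard library are available. Lean on these libraries where they do the work, as an engineer would, in place of code of your own. Each camera call takes 0.05 s, during which the arm holds its last target. There are 200 camera calls.

TASK

The tester's measuring camera lies on its back with its lens locked on: press the red release button beside the mount fully home (it stays down), take the lens by the broad collar at its foot, turn it a quarter turn counter-clockwise seen from above and lift it off. Stand it upright on the rubber mat and let go, then take it again by its upper ring and lower it upright, without dropping it, right to the bottom of the round well in the open case. Leave the other things on the bench where they stand.

Things in the scene. Friction and masses are not known exactly. Their poses are not given: they have to be found in the camera images.
- camera: measuring camera, grey and black box 126 (its x) x 130 (its y) x 55 mm high, fixed on the bench, flat top with the lens mount at its centre; origin under its centre on the bench, z up. Round connectors 10 mm long on its -x side, fins on its +x side. Dots on the top 42 mm from the mount's centre: white at +x (open), red at +y
- mount (a point): centre of the mount, on the camera's top. Locked lens: foot 10 mm below this point, flange on the top, lens x axis across the camera's (lens yaw = camera yaw - 90 degrees). Turned 90 degrees counter-clockwise from above its x axis lies along the camera's: open, with an end stop about 5 degrees further; within 12 degrees of open it lifts straight out, clear after 12 mm
- release (a joint): travel of the release button in m, 0 up (lens locked) to 0.006 fully down. It moves straight down against about 3.5 N of friction and stays where it is left. Down, its pin is out of the notch in the lens flange and the lens can turn; up, it cannot
- button_top (a point): centre of the button's top face, red, 15 mm across, 52 mm from the mount's centre on the camera's -y side; it stands 10 mm above the camera's top when up and 4 mm when pressed, in a dark collar 21 mm across and 3 mm high
- lens: black and grey lens, 64 mm long, 0.24 to 0.45 kg, upright; origin at the centre of its flat foot, z up along it. From the foot: steel spigot 30 mm across to 10 mm, with two bayonet lugs along its x axis (44 mm over both, 5 mm thick, at the foot); flange 60 mm across, 10 to 16 mm; then collar, upper ring and a front rim 42 mm across up to 64 mm. It stands on its foot
- lens_collar (a point): centre of the lens's broad black knurled collar, 23 mm above the foot: 62 mm across, from 16 to 31 mm above the foot, so from 6 to 21 mm above the camera's top when mounted. It is fast to the bayonet: grip it to turn the lens
- lens_ring (a point): centre of the lens's grey ribbed upper ring (focus ring), 47 mm above the foot: 48 mm across, from 34.5 to 59.5 mm above the foot. It spins freely on the lens, so it cannot turn the bayonet, but the lens can be lifted by it
- mat: blue-green ribbed rubber mat 120 x 120 x 4 mm, fixed flat on the bench; origin under its centre, top at 4 mm. The brush lies along its -x side, the dropper bottle stands on its +x side
- case: grey hard case, 150 (its x) x 132 (its y) x 44 mm, fixed on the bench, filled with dark foam to 42 mm; origin under its centre, z up. Carrying handle on its -x side; its lid stands open on the +x side, leaning back, from 58 to 150 mm from the origin in x and up to 190 mm high
- well_floor (a point): centre of the floor of the round well in the foam, 4 mm above the bench, 14 mm from the case's centre towards -x; the well is 69 mm across and 38 mm deep, chamfered 3 mm at the mouth
- dropper_bottle: small brown dropper bottle, 33 mm across, 102 mm high, bystander standing behind the mat (origin under its centre)
- dust_brush: brush with a wooden handle, 149 mm long, 14 mm high, bystander lying along the front of the mat (origin at its centre, underside)
- objective_can: grey can with black cap, 36 mm across, 57 mm high, bystander standing in front of the camera (origin under its centre)
- specimen: blue round mounted specimen, 30 mm across, 16 mm high, bystander behind the camera (origin under its centre)
- flat_anvil: bare metal anvil, a mushroom-shaped stub 40 mm across, 28 mm high, bystander in front of the case (origin under its centre)

How it is judged:
By the outcome, as a careful person would: the job done as asked, in the order asked, and still so for the second after the job is handed in, with the robot touching nothing.
It also fails if it takes over 67 s, if anything falls off the work surface, if the arm or the gripper's body presses on something with over 40 N, if the wrist force passes 120 N, or if a joint passes its speed limit or range.

## Working session

There is one attempt and no reset: what is moved stays moved. The work goes in short steps, Python scripts to look and compute and a tool call to move; the robot and the scene stay as the last step left them, time stands still between calls to the robot, and variables do not carry over. Pictures are saved under pics/ and viewed, at most 10 in all, crops included, and the job is handed in when it is done.

Besides the shell and the picture viewer there is one more tool, called after "Call:" as name([rows], argument=value, ...), one row to a line, values as JSON. play_rows: Moves the arm, as the interface text tells. Its arguments: {"type":"object","properties":{"rows":{"type":"array","items":{"type":"array"}},"claw":{"type":"number"},"newtons":{"type":"number"}},"required":["rows"]}

```bash
mkdir -p pics; ls
cat > h.py <<'E'
import numpy as np, cv2
from workcell import bot, cams
from scipy.spatial.transform import Rotation as R
def cam(name):
    s=bot.read_state(); c=cams.read_camera(name)
    if 'T' not in c:
        T=np.eye(4); T[:3,:3]=R.from_rotvec(s['tcp_rot']).as_matrix(); T[:3,3]=s['tool_pos']
        c['T']=T@c['mount']
    return c
def ray(c,uv):
    d=np.array([c['k1'],0,0,0],float)
    p=cv2.undistortPoints(np.array(uv,float).reshape(-1,1,2),c['K'],d).reshape(-1,2)
    v=np.c_[p,np.ones(len(p))]@c['T'][:3,:3].T
    return c['T'][:3,3],v
def onz(c,uv,z):
    o,v=ray(c,uv); return o+v*((z-o[2])/v[:,2])[:,None]
def proj(c,P):
    X=(np.asarray(P,float).reshape(-1,3)-c['T'][:3,3])@c['T'][:3,:3]
    q=X[:,:2]/X[:,2:]; r=(q**2).sum(1); q=q*(1+c['k1']*r)[:,None]
    return q@c['K'][:2,:2].T+c['K'][:2,2]
def save(c,n): cv2.imwrite('pics/'+n+'.png',cv2.cvtColor(c['image'],cv2.COLOR_RGB2BGR))
E
python3 - <<'E'
from h import *
for n in ['scene','side','wrist']:
    c=cam(n); save(c,n+'0'); print(n,c['K'].tolist(),c['k1'],c['T'].round(3).tolist())
s=bot.read_state(); print(s)
E
```

```text
pics
scene [[374.297267589115, 0.0, 316.9263513950596], [0.0, 374.297267589115, 195.23027312367648], [0.0, 0.0, 1.0]] -0.054774605311711654 [[0.79, -0.244, 0.563, 0.01], [-0.613, -0.322, 0.721, -0.804], [0.005, -0.914, -0.405, 0.461], [0.0, 0.0, 0.0, 1.0]]
side [[391.01047170084615, 0.0, 319.82194166319437], [0.0, 391.01047170084615, 200.83774014059446], [0.0, 0.0, 1.0]] -0.005195296216836557 [[-0.999, 0.037, -0.012, 0.511], [0.029, 0.509, -0.86, 0.622], [-0.026, -0.86, -0.509, 0.529], [0.0, 0.0, 0.0, 1.0]]
wrist [[275.461799455164, 0.0, 316.88476355380243], [0.0, 275.461799455164, 201.8830518752562], [0.0, 0.0, 1.0]] 0.01087174704757798 [[0.437, -0.859, -0.266, 0.362], [-0.899, -0.418, -0.127, -0.574], [-0.003, 0.295, -0.955, 0.374], [0.0, 0.0, 0.0, 1.0]]
{'time': 0.15, 'q': array([-1.15588569e+00,  2.64608587e-01,  1.60511457e+00,  3.13839777e-06,
        1.27369657e+00, -3.68841323e-02]), 'joint_vel': array([-0.0006938 , -0.00148065, -0.00308216, -0.00146091,  0.0011617 ,
       -0.00020463]), 'joint_torque': array([-2.22749077e-04, -5.15904808e+01, -3.67959738e+01,  2.92171808e-05,
        8.04416835e-03,  4.88869864e-05]), 'tool_pos': array([ 0.29444144, -0.60667999,  0.20229957]), 'tcp_rot': array([-3.06002658e+00, -7.03253690e-01,  5.34301966e-04]), 'wrist_force': array([-0.10677521, -0.23922848,  0.35363306]), 'torque': array([-0.02466474, -0.00460122,  0.00528207]), 'grip_force': 0.0, 'width': 1.0043022810253965}
```

View pics/scene0.png

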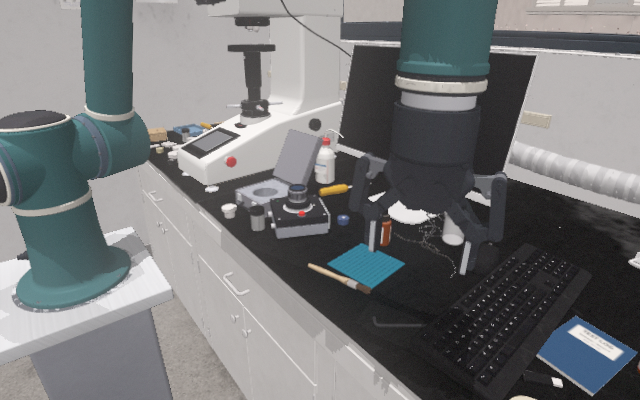

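View pics/side0.png

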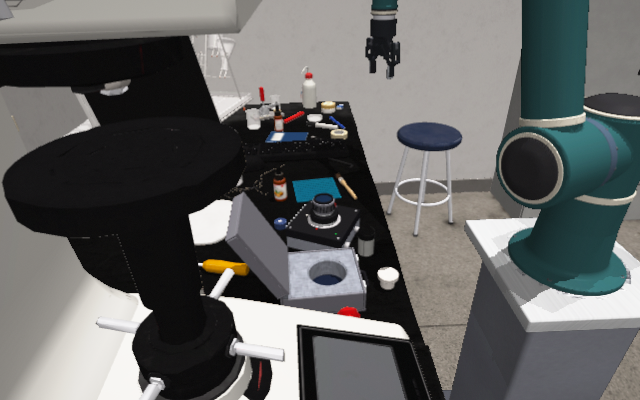

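The scene view shows the measuring camera at about (300,215) with the red button at (302,213), the mat at (366,265) and the case at (268,190). The side view shows the lens at (322,205), the well at (327,272) and the mat at (317,189).

Run:
```python
from h import *
c=cam('scene'); d=cam('side')
print('mat',onz(c,[(366,265)],.004),onz(d,[(317,189)],.004))
print('lens',onz(c,[(297,188)],.109),onz(d,[(323,199)],.109))
print('button',onz(c,[(302,213)],.065))
print('well',onz(c,[(266,191)],.042),onz(d,[(327,272)],.042))
hs=cv2.cvtColor(c['image'],cv2.COLOR_RGB2HSV)
m=cv2.inRange(hs,(85,120,60),(100,255,255)); m[:230]=0; m[:,:310]=0; m[:,420:]=0
k=max(cv2.findContours(m,0,2)[0],key=cv2.contourArea); a=cv2.approxPolyDP(k,6,True)[:,0]
print(a.tolist(),onz(c,a,.004).round(3).tolist())
big=cv2.resize(c['image'][140:310,200:420],None,fx=3.6,fy=3.4,interpolation=cv2.INTER_CUBIC)
b2=cv2.resize(d['image'][170:320,220:420],None,fx=4,fy=4,interpolation=cv2.INTER_CUBIC)
cv2.imwrite('pics/s1.png',big[...,::-1]);cv2.imwrite('pics/d1.png',b2[...,::-1])
```

```text
mat [[ 0.50402191 -0.34235225  0.004     ]] [[ 0.50440463 -0.32984229  0.004     ]]
lens [[ 0.4880983  -0.11255526  0.109     ]] [[ 0.49394718 -0.09458605  0.109     ]]
button [[ 0.46951596 -0.1583304   0.065     ]]
well [[0.49624712 0.05401445 0.042     ]] [[0.49352099 0.06117861 0.042     ]]
[[327, 263], [372, 288], [404, 264], [363, 243]] [[0.443, -0.286, 0.004], [0.458, -0.405, 0.004], [0.571, -0.39, 0.004], [0.562, -0.273, 0.004]]
```

View pics/d1.png

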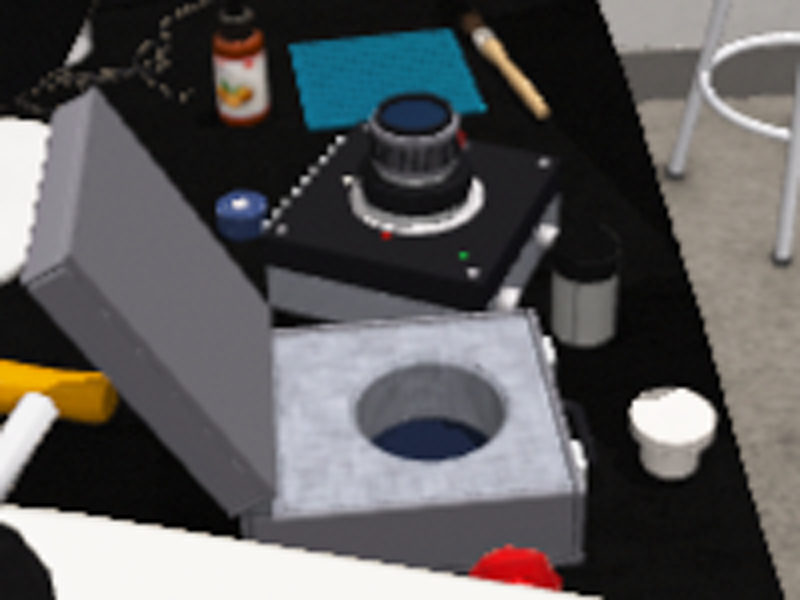

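The enlarged side view shows the lens on the mount, the red +y dot at crop (387,235) facing the case, the well at crop (430,410), and the fins and lid on the far side. Next I move the wrist camera over the scene.

Call:
play_rows([
  [[0.15,-0.2,0],[0,0,0]],
  [[0.3,-0.35,0],[0,0,0]],
  [[0.4,-0.5,0],[0,0,0]],
  [[0.5,-0.6,0],[0,0,0]],
  [[0.6,-0.74,0],[0,0,0]],
  [[0.626,-0.74,0],[0,0,0]],
], claw=-1)

```text
time: 0.75
tool_pos: [0.3542, -0.3696, 0.2031]
tcp_rot: [-3.061, -0.703, 0.0]
wrist_force: [0.1, 1.1, 0.1]
width: 0.146
grip_force: 0.0
```

Call:
play_rows([
  [[0.15,-0.2,0],[0,0,0]],
  [[0.3,-0.35,0],[0,0,0]],
  [[0.4,-0.5,0],[0,0,0]],
  [[0.5,-0.6,0],[0,0,0]],
  [[0.6,-0.74,0],[0,0,0]],
  [[0.626,-0.74,0],[0,0,0]],
  [[0.626,-0.74,0],[0,0,0]],
  [[0.626,-0.74,0],[0,0,0]],
  [[0.626,-0.74,0],[0,0,0]],
])

```text
time: 1.5
tool_pos: [0.4147, -0.138, 0.2034]
tcp_rot: [3.061, 0.705, -0.0]
wrist_force: [0.6, -0.5, 0.3]
width: -0.005
grip_force: 0.0
```

Run:
```python
from h import *
c=cam('wrist'); s=bot.read_state(); print(s['time'],s['tool_pos'],s['tcp_rot'],s['q'].round(2),c['T'][:3,3])
save(c,'w1'); np.save('w1T.npy',c['T'])
```

```text
1.55 [ 0.4145478  -0.1385283   0.20338624] [ 3.06140515e+00  7.02909983e-01 -5.32474980e-04] [-0.38 -0.2   2.08 -0.    1.26  0.74] [ 0.48246122 -0.10478974  0.37479053]
```

View pics/w1.png

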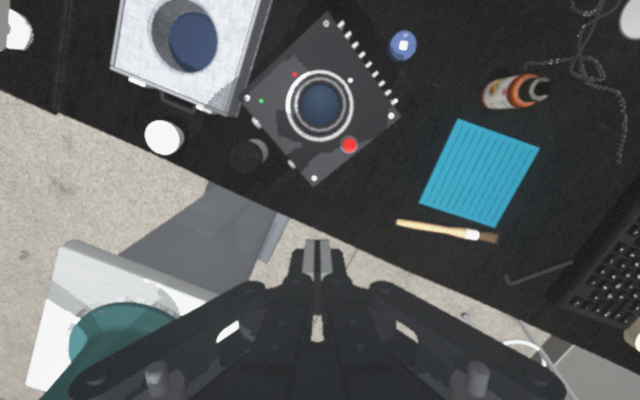

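The wrist view shows the lens at (320,104), the button at (349,145), the red dot at (294,74), the white dot at (350,80), the well at (186,38) and the mat at (480,172).

Run:
```python
from h import *
c=cam('wrist'); im=c['image']; hs=cv2.cvtColor(im,cv2.COLOR_RGB2HSV)
def cen(m,x0,y0,x1,y1):
    w=np.zeros_like(m); w[y0:y1,x0:x1]=m[y0:y1,x0:x1]; M=cv2.moments(w,True); return (M['m10']/M['m00'],M['m01']/M['m00'],M['m00'])
red=cv2.inRange(hs,(0,140,90),(8,255,255))|cv2.inRange(hs,(172,140,90),(180,255,255))
g=im.min(2)
b=cen(red,335,130,365,160); r=cen(red,285,65,303,83); w=cen((g>120).astype(np.uint8),343,73,358,87)
print(b,r,w)
B=onz(c,[b[:2]],.065)[0]; Rr=onz(c,[r[:2]],.055)[0]; W=onz(c,[w[:2]],.055)[0]
print('B',B,'R',Rr,'W',W)
# lens front dark-blue circle contour & ring
bl=cv2.inRange(hs,(95,60,40),(125,255,255)); 
print('front glass',onz(c,[cen(bl,290,75,350,135)[:2]],.109))
m=(Rr+B)[:2]
yd=(Rr-B)[:2]; print('len',np.hypot(*yd)); 
yaw=np.arctan2(yd[1],yd[0])-np.pi/2; 
e=np.array([-np.sin(yaw),np.cos(yaw)]); ex=np.array([np.cos(yaw),np.sin(yaw)])
print('yaw',np.degrees(yaw),'mount',B[:2]+52*e/1e3,Rr[:2]-.042*e,W[:2]-.042*ex)
t=cv2.inRange(hs,(92,120,80),(104,255,255)); t[:115]=0; t[230:]=0;t[:,:410]=0;t[:,545:]=0
k=max(cv2.findContours(t,0,2)[0],key=cv2.contourArea); P=onz(c,k[:,0],.004)[:,:2]
print('mat',cv2.minAreaRect((P*1000).astype(np.float32)))
# well: mouth ellipse
gray=cv2.cvtColor(im,cv2.COLOR_RGB2GRAY)
fl=cv2.inRange(hs,(100,60,30),(125,255,255)); fl[100:]=0; fl[:,:140]=0; fl[:,230:]=0
k=max(cv2.findContours(fl,0,2)[0],key=cv2.contourArea)
P=onz(c,cv2.convexHull(k)[:,0],.004)[:,:2]*1000; print('floor circ',cv2.fitEllipse(P.astype(np.float32)))
# case outline corners light foam
f=((hs[...,1]<50)&(gray>110)).astype(np.uint8); f[118:]=0; f[:,:95]=0; f[:,275:]=0
f=cv2.morphologyEx(f,cv2.MORPH_OPEN,np.ones((5,5)))
k=max(cv2.findContours(f,0,2)[0],key=cv2.contourArea); P=onz(c,k[:,0],.043)[:,:2]*1000
print('case',cv2.minAreaRect(P.astype(np.float32)))
big=cv2.resize(im[0:200,90:420],None,fx=2.4,fy=2.8); cv2.imwrite('pics/w2.png',big[...,::-1])
```

```text
(348.40714285714284, 144.07857142857142, 140.0) (293.5, 73.5, 16.0) (347.1296296296296, 81.48148148148148, 54.0)
B [ 0.47150118 -0.14942114  0.065     ] R [ 0.51066698 -0.06415371  0.055     ] W [ 0.52860501 -0.11890498  0.055     ]
front glass [[ 0.49329139 -0.10254295  0.109     ]]
len 0.09383227220345175
yaw -24.670687068699966 mount [ 0.4932061  -0.10216761] [ 0.49313609 -0.10232003] [ 0.4904387  -0.10137409]
mat ((508.1189880371094, -334.9236755371094), (122.1178970336914, 122.84537506103516), 7.615421772003174)
floor circ ((494.059326171875, 65.12648010253906), (54.445674896240234, 65.94207000732422), 89.38195037841797)
case ((490.8873596191406, 58.075439453125), (126.63705444335938, 133.15249633789062), 3.9635491371154785)
```

View pics/w2.png

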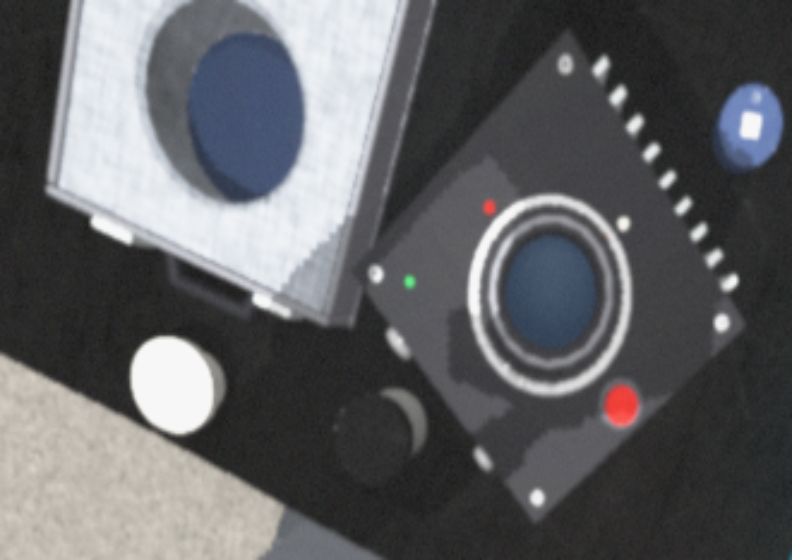

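The crop shows the camera with its yaw at about -25°, the button at crop (621,405) and clear space around the lens. I'll press the button with shut fingers.

Call:
play_rows([
  [[0.06,0.05,0.1],[0,0,-0.15]],
  [[0.12,0.1,0.2],[0,0,-0.3]],
  [[0.183,0.141,0.3],[0,0,-0.45]],
  [[0.183,0.141,0.4],[0,0,-0.6]],
  [[0.183,0.141,0.45],[0,0,-0.75]],
  [[0.183,0.141,0.48],[0,0,-0.876]],
  [[0.183,0.141,0.514],[0,0,-0.876]],
  [[0.183,0.141,0.514],[0,0,-0.876]],
  [[0.183,0.141,0.514],[0,0,-0.876]],
], newtons=60)

```text
time: 2.35
tool_pos: [0.4708, -0.1504, 0.0746]
tcp_rot: [-2.648, -1.689, 0.001]
wrist_force: [-0.2, 0.4, -0.9]
width: 0.002
grip_force: 0.0
```

Call:
play_rows([
  [[0,0,0.01],[0,0,0]],
  [[0,0,0.02],[0,0,0]],
  [[0,0,0.03],[0,0,0]],
  [[0,0,0.036],[0,0,0]],
  [[0,0,0.042],[0,0,0]],
  [[0,0,0.048],[0,0,0]],
  [[0,0,0.054],[0,0,0]],
  [[0,0,0.06],[0,0,0]],
  [[0,0,0.06],[0,0,0]],
])

```text
time: 3.1
tool_pos: [0.471, -0.1493, 0.0595]
tcp_rot: [-2.645, -1.695, 0.001]
wrist_force: [-0.1, -0.2, -0.1]
width: 0.003
grip_force: 0.0
```

Call:
play_rows([
  [[0,0,0.003],[0,0,0]],
  [[0,0,0.006],[0,0,0]],
  [[0,0,0.006],[0,0,0]],
])

```text
time: 3.35
tool_pos: [0.4712, -0.1495, 0.0583]
tcp_rot: [-2.645, -1.695, 0.0]
wrist_force: [-0.2, 0.6, 0.5]
width: -0.005
grip_force: 0.0
```

Run:
```python
from h import *
c=cam('wrist'); s=bot.read_state(); print(s['tool_pos'],s['wrist_force'])
u=proj(c,[[.4715,-.1494,.06]])[0].astype(int);print(u)
x,y=u; cr=c['image'][max(0,y-70):y+60,max(0,x-80):x+80]; cv2.imwrite('pics/p1.png',cv2.resize(cr,None,fx=4,fy=4,interpolation=2)[...,::-1])
```

```text
[ 0.47126321 -0.14947466  0.05834125] [-0.12560005  0.19984451  0.90972451]
[317 234]
```

View pics/p1.png

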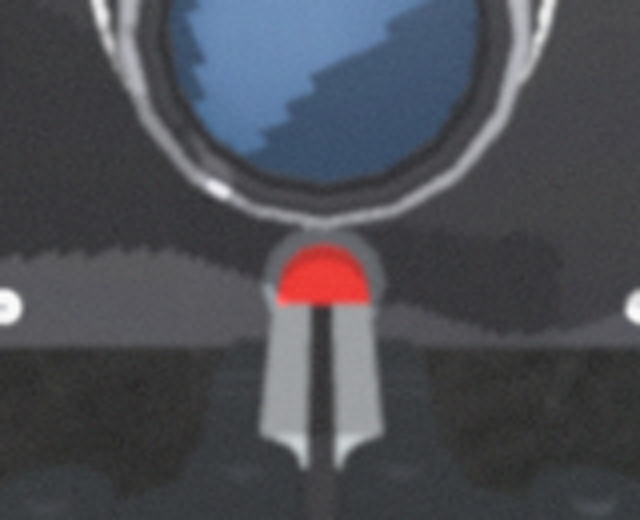

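The fingertips sit on the middle of the red button. I'll keep pressing until the force rises.

Call:
play_rows([
  [[0,0,0.004],[0,0,0]],
  [[0,0,0.008],[0,0,0]],
  [[0,0,0.008],[0,0,0]],
])

```text
time: 3.65
tool_pos: [0.4711, -0.1494, 0.0562]
tcp_rot: [-2.645, -1.695, 0.0]
wrist_force: [-0.0, -0.3, 0.2]
width: -0.0
grip_force: 0.0
```

Call:
play_rows([
  [[0,0,0.004],[0,0,0]],
  [[0,0,0.008],[0,0,0]],
  [[0,0,0.008],[0,0,0]],
])

```text
time: 3.9
tool_pos: [0.4711, -0.1494, 0.0542]
tcp_rot: [-2.645, -1.695, 0.0]
wrist_force: [-0.6, -0.7, -0.0]
width: 0.003
grip_force: 0.0
```

Run:
```python
from h import *
c=cam('wrist'); s=bot.read_state(); p=s['tool_pos']; print(p,s['wrist_force'],c['mount'].round(4).tolist())
print(proj(c,[p,p+[0,0,.004],p+[0,0,.019]]), proj(c,[[.4715,-.1494,.059]]))
x,y=317,234; cr=c['image'][y-110:y+40,x-80:x+80]; cv2.imwrite('pics/p2.png',cv2.resize(cr,None,fx=4,fy=4,interpolation=2)[...,::-1])
```

```text
[ 0.47114743 -0.14942872  0.05419539] [-0.64127558 -0.32182491  0.3347232 ] [[0.0006, -0.9555, -0.295, 0.0755], [1.0, 0.0005, 0.0004, -0.0002], [-0.0002, -0.295, 0.9555, -0.1714], [0.0, 0.0, 0.0, 1.0]]
[[317.07271555 233.85072653]
 [317.07589948 236.30681641]
 [317.08913605 246.51544639]] [[317.54518852 236.57174884]]
```

View pics/p2.png

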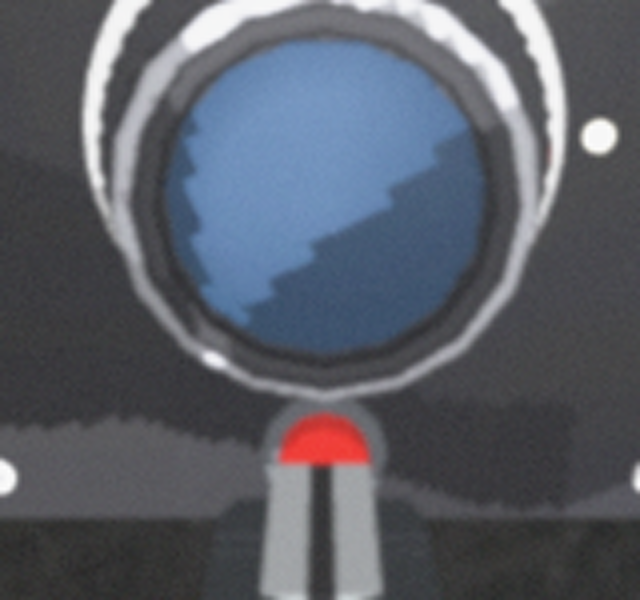

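The tips still overlap the button and there is no contact force yet, so I continue down in small steps.

Call:
play_rows([
  [[0,0,0.004],[0,0,0]],
  [[0,0,0.008],[0,0,0]],
  [[0,0,0.008],[0,0,0]],
])

```text
time: 4.2
tool_pos: [0.4712, -0.1494, 0.0522]
tcp_rot: [-2.645, -1.695, 0.0]
wrist_force: [0.6, 0.3, -0.1]
width: 0.007
grip_force: 0.0
```

Call:
play_rows([
  [[0,0,0.004],[0,0,0]],
  [[0,0,0.008],[0,0,0]],
  [[0,0,0.008],[0,0,0]],
])

```text
time: 4.45
tool_pos: [0.4711, -0.1494, 0.0501]
tcp_rot: [-2.645, -1.695, 0.0]
wrist_force: [-1.1, 0.8, -0.3]
width: 0.001
grip_force: 0.0
```

Call:
play_rows([
  [[0,0,0.004],[0,0,0]],
  [[0,0,0.008],[0,0,0]],
  [[0,0,0.008],[0,0,0]],
])

```text
time: 4.7
tool_pos: [0.4711, -0.1494, 0.0481]
tcp_rot: [-2.645, -1.695, 0.0]
wrist_force: [0.7, -0.0, 0.5]
width: -0.001
grip_force: 0.0
```

Run:
```python
from h import *
s=bot.read_state(); p=s['tool_pos']; print(p,s['wrist_force'],s['torque'],s['joint_torque'].round(1))
c=cam('wrist'); hs=cv2.cvtColor(c['image'],cv2.COLOR_RGB2HSV)
red=cv2.inRange(hs,(0,140,90),(8,255,255))|cv2.inRange(hs,(172,140,90),(180,255,255))
red[:, :290]=0; red[:,345:]=0; ys,xs=np.nonzero(red[180:300]); print('red rows',ys.min()+180,ys.max()+180,'cols',xs.min(),xs.max(),len(xs))
for z in (.059,.062,.065):
    e=np.array([-np.sin(-.4306),np.cos(-.4306)]); ex=np.array([e[1],-e[0]]); B=np.array([.4932,-.1022])-.052*e
    q=[[*(B+.0075*v),z] for v in (e,-e,ex,-ex)]; print(z,proj(c,q).round(1).tolist())
```

```text
[ 0.47113717 -0.14940328  0.0481324 ] [ 0.65769428 -0.0133919   0.52521394] [ 0.00748043  0.00364253 -0.04597889] [ -0.  -35.4 -31.   -0.   -0.   -0. ]
red rows 231 240 cols 308 327 131
0.059 [[317.6, 229.7], [317.6, 251.2], [329.4, 240.6], [305.8, 240.6]]
0.062 [[317.6, 231.6], [317.6, 253.4], [329.6, 242.7], [305.7, 242.6]]
0.065 [[317.6, 233.6], [317.6, 255.7], [329.8, 244.8], [305.5, 244.8]]
```

Run:
```python
from h import *
c=cam('wrist'); s=bot.read_state(); T0=c['T'].copy()
e=np.array([-np.sin(-.4306),np.cos(-.4306)]); B=np.array([.4932,-.1022])-.052*e+.0075*e
for dz in (0,.0061,.0102):
    c['T']=T0.copy(); c['T'][2,3]+=dz
    print(dz,[proj(c,[[*B,z]])[0,1].round(1) for z in (.057,.059,.061,.063,.065,.067)])
hs=cv2.cvtColor(c['image'],cv2.COLOR_RGB2HSV); im=c['image']
print(im[222:262:2,317].tolist()); print(im[222:262:2,310].tolist())
d=cam('side'); print(d['T'][:3,3], proj(d,[[.4711,-.1494,.06]]))
x,y=proj(d,[[.4711,-.1494,.07]])[0].astype(int); cr=d['image'][y-50:y+30,x-50:x+50]
cv2.imwrite('pics/d2.png',cv2.resize(cr,None,fx=7,fy=7,interpolation=2)[...,::-1])
a=cam('scene'); x,y=proj(a,[[.4711,-.1494,.07]])[0].astype(int); cr=a['image'][y-40:y+30,x-50:x+50]
b=cv2.resize(cr,None,fx=7,fy=7,interpolation=2)[...,::-1]; cv2.imwrite('pics/s2.png',b)
both=np.hstack([cv2.resize(cv2.imread('pics/d2.png'),(400,320)),cv2.resize(b,(400,320))]); cv2.imwrite('pics/both.png',both)
```

```text
0 [np.float64(228.4), np.float64(229.7), np.float64(230.9), np.float64(232.2), np.float64(233.5), np.float64(234.9)]
0.0061 [np.float64(224.8), np.float64(226.0), np.float64(227.2), np.float64(228.4), np.float64(229.6), np.float64(230.8)]
0.0102 [np.float64(222.5), np.float64(223.6), np.float64(224.8), np.float64(225.9), np.float64(227.1), np.float64(228.3)]
[[77, 77, 81], [72, 70, 76], [114, 115, 119], [144, 145, 151], [141, 99, 105], [198, 61, 61], [213, 59, 57], [238, 63, 59], [238, 62, 59], [139, 59, 60], [59, 59, 59], [57, 58, 59], [57, 58, 59], [59, 60, 63], [56, 55, 57], [57, 55, 57], [55, 54, 57], [59, 59, 62], [56, 56, 59], [57, 56, 61]]
[[73, 74, 80], [82, 82, 86], [135, 135, 142], [103, 106, 112], [106, 109, 115], [117, 105, 108], [167, 77, 76], [195, 55, 53], [222, 69, 66], [188, 140, 145], [164, 168, 170], [160, 164, 168], [166, 169, 171], [166, 168, 170], [165, 168, 171], [163, 166, 169], [163, 167, 170], [166, 169, 172], [164, 167, 169], [163, 165, 167]]
[0.51073843 0.62161875 0.52876781] [[332.48891179 204.9608761 ]]
```

View pics/both.png

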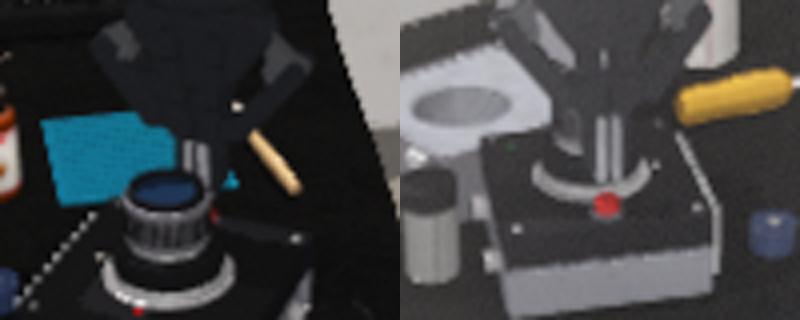

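The scene crop (right half) shows the real fingertips still just above the red button, so they end about 18–20 mm short of the reported TCP. I'll keep descending on force.

Call:
play_rows([
  [[0,0,0.004],[0,0,0]],
  [[0,0,0.008],[0,0,0]],
  [[0,0,0.012],[0,0,0]],
])

```text
time: 5.15
tool_pos: [0.4713, -0.1495, 0.0453]
tcp_rot: [2.645, 1.695, 0.0]
wrist_force: [-0.2, -0.1, -0.0]
width: -0.004
grip_force: 0.0
```

Call:
play_rows([
  [[0,0,0.004],[0,0,0]],
  [[0,0,0.008],[0,0,0]],
])

```text
time: 5.32
tool_pos: [0.4713, -0.1495, 0.0433]
tcp_rot: [-2.645, -1.695, 0.0]
wrist_force: [-0.3, -1.3, 0.1]
width: 0.0
grip_force: 0.0
```

Call:
play_rows([
  [[0,0,0.004],[0,0,0]],
  [[0,0,0.008],[0,0,0]],
])

```text
time: 5.48
tool_pos: [0.4712, -0.1495, 0.0412]
tcp_rot: [-2.645, -1.695, 0.0]
wrist_force: [0.5, -0.3, -0.3]
width: -0.0
grip_force: 0.0
```

Call:
play_rows([
  [[0,0,0.004],[0,0,0]],
  [[0,0,0.004],[0,0,0]],
])

```text
time: 5.65
tool_pos: [0.4711, -0.1494, 0.0401]
tcp_rot: [-2.645, -1.695, 0.0]
wrist_force: [0.2, -0.2, -0.7]
width: 0.002
grip_force: 0.0
```

Run:
```python
from h import *
s=bot.read_state(); print(s['tool_pos'],s['wrist_force'],s['q'].tolist())
a=cam('scene'); np.set_printoptions(linewidth=200)
p=s['tool_pos']; print(proj(a,[p+[0,0,h] for h in (0,.01,.02,.03,.04)]).round(1).tolist())
x,y=proj(a,[[.4711,-.1494,.06]])[0].astype(int); print(x,y)
for r in range(y-16,y+10): print(r,[tuple(v) for v in a['image'][r,x-3:x+5].tolist()])
```

```text
[ 0.47110379 -0.14942479  0.04009882] [ 0.15808894 -0.24616306 -0.72174505] [-0.3575395516055047, 0.08928784506977867, 2.136609864825437, -9.639468500764032e-06, 0.9161866731005687, 0.07346621746653192]
[[300.5, 220.8], [300.4, 217.1], [300.4, 213.3], [300.3, 209.6], [300.3, 205.8]]
300 213
197 [(65, 64, 68), (66, 66, 68), (72, 68, 73), (85, 84, 87), (76, 73, 76), (74, 72, 74), (96, 96, 99), (90, 89, 93)]
198 [(67, 64, 67), (75, 72, 77), (106, 105, 110), (132, 132, 136), (105, 106, 108), (86, 85, 89), (128, 127, 131), (123, 124, 129)]
199 [(66, 65, 70), (69, 70, 74), (128, 129, 133), (152, 154, 157), (115, 113, 119), (91, 90, 93), (136, 137, 141), (130, 130, 134)]
200 [(63, 63, 67), (72, 72, 72), (129, 129, 133), (151, 151, 155), (119, 119, 122), (95, 93, 97), (135, 134, 139), (131, 131, 135)]
201 [(67, 66, 69), (74, 71, 75), (129, 129, 134), (152, 153, 157), (120, 122, 125), (97, 97, 99), (135, 134, 138), (131, 132, 135)]
202 [(67, 66, 70), (69, 68, 73), (132, 131, 137), (155, 155, 161), (123, 124, 127), (98, 96, 98), (137, 137, 141), (129, 129, 134)]
203 [(68, 66, 70), (70, 70, 74)
[... 1813 characters left out ...]
17 [(62, 58, 63), (63, 62, 64), (69, 66, 69), (72, 71, 75), (78, 77, 80), (79, 79, 82), (67, 65, 70), (63, 61, 64)]
218 [(57, 56, 58), (58, 57, 58), (59, 58, 61), (61, 57, 59), (60, 56, 59), (54, 53, 54), (57, 55, 57), (54, 52, 54)]
219 [(54, 50, 52), (53, 50, 54), (51, 49, 53), (52, 51, 52), (54, 53, 56), (53, 52, 53), (52, 53, 53), (54, 54, 54)]
220 [(55, 53, 56), (51, 48, 52), (52, 49, 53), (53, 49, 54), (53, 52, 52), (50, 49, 52), (52, 49, 52), (51, 48, 51)]
221 [(54, 50, 54), (54, 54, 54), (53, 53, 56), (55, 51, 52), (54, 52, 56), (52, 51, 54), (55, 53, 56), (57, 52, 56)]
222 [(51, 50, 50), (52, 49, 53), (49, 46, 49), (52, 50, 51), (51, 50, 51), (56, 55, 57), (52, 50, 52), (50, 49, 51)]
```

Call:
play_rows([
  [[0,0,-0.008],[0,0,0]],
  [[-0.014,0,-0.008],[0,0,0]],
  [[-0.028,0,-0.008],[0,0,0]],
  [[-0.028,0,0],[0,0,0]],
  [[-0.028,0,0.004],[0,0,0]],
])

```text
time: 6.12
tool_pos: [0.4683, -0.1561, 0.0393]
tcp_rot: [2.646, 1.694, 0.0]
wrist_force: [-0.5, -0.4, 0.3]
width: -0.007
grip_force: 0.0
```

Call:
play_rows([
  [[0,0,0.004],[0,0,0]],
  [[0,0,0.006],[0,0,0]],
])

```text
time: 6.28
tool_pos: [0.4681, -0.1558, 0.0376]
tcp_rot: [-2.645, -1.695, 0.0]
wrist_force: [-0.7, 0.6, -0.0]
width: 0.001
grip_force: 0.0
```

Call:
play_rows([
  [[0,0,0.004],[0,0,0]],
  [[0,0,0.006],[0,0,0]],
])

```text
time: 6.45
tool_pos: [0.4683, -0.1558, 0.0365]
tcp_rot: [-2.645, -1.695, 0.0]
wrist_force: [-1.6, 0.6, 3.4]
width: -0.003
grip_force: 1.6
```

Call:
play_rows([
  [[0,0,0.004],[0,0,0]],
  [[0,0,0.006],[0,0,0]],
])

```text
time: 6.62
tool_pos: [0.4683, -0.1559, 0.035]
tcp_rot: [-2.645, -1.695, 0.0]
wrist_force: [-2.1, -0.1, 3.4]
width: 0.003
grip_force: 1.6
```

Run:
```python
from h import *
s=bot.read_state(); print(s['tool_pos'],s['wrist_force'],s['torque'])
c=cam('wrist'); hs=cv2.cvtColor(c['image'],cv2.COLOR_RGB2HSV)
red=cv2.inRange(hs,(0,140,90),(8,255,255))|cv2.inRange(hs,(172,140,90),(180,255,255))
red[:, :290]=0; red[:,345:]=0; ys,xs=np.nonzero(red[180:300]); print('red rows',ys.min()+180,ys.max()+180,'cols',xs.min(),xs.max(),len(xs))
e=np.array([-np.sin(-.4306),np.cos(-.4306)]); B=np.array([.4932,-.1022])-.052*e+.0075*e
print([proj(c,[[*B,z]])[0,1].round(1) for z in (.057,.059,.061,.063,.065,.067)])
cv2.imwrite('pics/p3.png',c['image'][...,::-1])
```

```text
[ 0.46832812 -0.15585497  0.03499055] [-2.05168588 -0.05931648  3.35282435] [-0.01890622  0.26909781 -0.00666457]
red rows 229 240 cols 306 329 193
[np.float64(226.0), np.float64(227.3), np.float64(228.7), np.float64(230.1), np.float64(231.5), np.float64(232.9)]
```

View pics/p3.png

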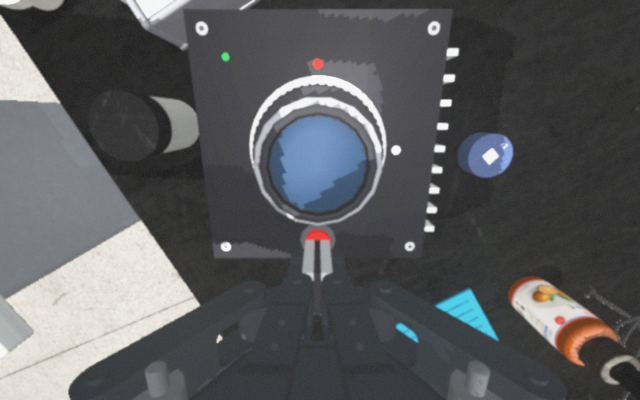

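The wrist view shows the fingertips on the button at (318,238). The steady 3.4 N matches the button's friction, so it is sliding down and I continue.

Call:
play_rows([
  [[0,0,0.004],[0,0,0]],
  [[0,0,0.008],[0,0,0]],
  [[0,0,0.01],[0,0,0]],
])

```text
time: 6.92
tool_pos: [0.4684, -0.1558, 0.0323]
tcp_rot: [2.645, 1.695, -0.0]
wrist_force: [-1.1, 0.3, 2.9]
width: 0.002
grip_force: 1.6
```

Call:
play_rows([
  [[0,0,0.004],[0,0,0]],
  [[0,0,0.006],[0,0,0]],
])

```text
time: 7.08
tool_pos: [0.4684, -0.1559, 0.031]
tcp_rot: [2.645, 1.695, -0.0]
wrist_force: [-3.6, 0.6, 8.4]
width: 0.001
grip_force: 4.0
```

Call:
play_rows([
  [[0,0,0.003],[0,0,0]],
  [[0,0,0.004],[0,0,0]],
])

```text
time: 7.25
tool_pos: [0.4685, -0.156, 0.0309]
tcp_rot: [-2.645, -1.695, 0.001]
wrist_force: [-5.0, 0.2, 12.6]
width: 0.0
grip_force: 6.4
```

Call:
play_rows([
  [[0,0,-0.05],[0,0,0]],
  [[0,0,-0.15],[0,0,0]],
  [[0,0,-0.3],[0,0,0]],
  [[0,0,-0.42],[0,0,0]],
  [[0,0,-0.42],[0,0,0]],
], claw=1)

```text
time: 7.67
tool_pos: [0.4735, -0.1576, 0.1417]
tcp_rot: [2.637, 1.69, 0.012]
wrist_force: [1.4, -0.6, 0.1]
width: 0.706
grip_force: 0.0
```

Run:
```python
from h import *
s=bot.read_state(); print(s['tool_pos'],s['tcp_rot'],s['wrist_force'],s['width'])
c=cam('wrist'); hs=cv2.cvtColor(c['image'],cv2.COLOR_RGB2HSV)
save(c,'w4')
red=cv2.inRange(hs,(0,140,90),(8,255,255))|cv2.inRange(hs,(172,140,90),(180,255,255)); red[250:]=0
for k in cv2.findContours(red,0,2)[0]:
    M=cv2.moments(k)
    if M['m00']>5:
        u=(M['m10']/M['m00'],M['m01']/M['m00']); print(u,M['m00'],[onz(c,[u],z)[0].round(4).tolist() for z in (.055,.059,.065)])
# start picture tips
a=cam('scene'); p=np.array([.2944,-.6067,.2023]); yd=np.array([.4363,-.8998,0])
for h in (0,.013,.028,.041,.055):
    print(h,proj(a,[p+[0,0,h]+yd*w for w in (-.0565,-.0425,.0425,.0565)]).round(0).tolist())
```

```text
[ 0.47349132 -0.15764925  0.14168448] [2.63660308 1.68963301 0.01201368] [ 1.42686846 -0.57985221  0.06172539] 0.7059074226815614
(310.4108280254777, 192.7664543524416) 157.0 [[0.4709, -0.1507, 0.055], [0.4713, -0.1498, 0.059], [0.4721, -0.1483, 0.065]]
(309.4736842105263, 86.87719298245614) 19.0 [[0.5104, -0.0643, 0.055], [0.5103, -0.0646, 0.059], [0.5101, -0.0652, 0.065]]
0 [[362.0, 276.0], [373.0, 280.0], [450.0, 301.0], [464.0, 305.0]]
0.013 [[362.0, 267.0], [374.0, 270.0], [452.0, 291.0], [466.0, 295.0]]
0.028 [[363.0, 256.0], [375.0, 259.0], [455.0, 279.0], [469.0, 283.0]]
0.041 [[364.0, 246.0], [376.0, 249.0], [457.0, 269.0], [471.0, 272.0]]
0.055 [[365.0, 235.0], [377.0, 238.0], [459.0, 257.0], [474.0, 261.0]]
```

View pics/w4.png

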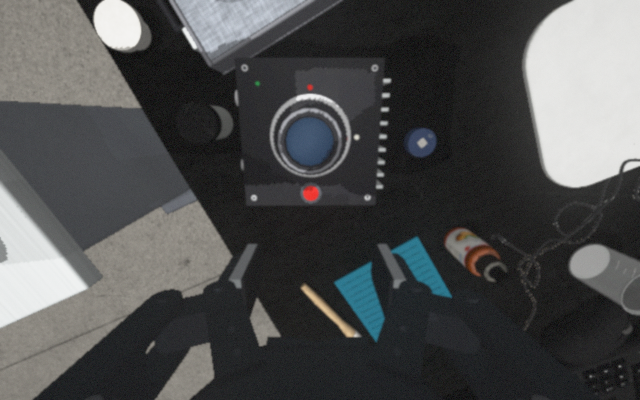

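The wrist view shows the button pressed at (310,193) and the open fingers at (245,260) and (390,260). Contact gives real tips about 28 mm behind the TCP when shut and about 41 mm when open. Now I centre over the lens and turn to the start grasp yaw.

Call:
play_rows([
  [[0.06,0,0],[0,0,0.15]],
  [[0.12,0,0],[0,0,0.3]],
  [[0.18,0,0],[0,0,0.45]],
  [[0.237,0,0],[0,0,0.6]],
  [[0.237,0,0],[0,0,0.75]],
  [[0.237,0,0],[0,0,0.9]],
  [[0.237,0,0],[0,0,1.0]],
  [[0.237,0,0],[0,0,1.0]],
  [[0.237,0,0],[0,0,1.0]],
  [[0.237,0,0],[0,0,1.0]],
], claw=1)

```text
time: 8.6
tool_pos: [0.4923, -0.1018, 0.1335]
tcp_rot: [-3.091, -0.557, 0.003]
wrist_force: [0.1, -0.6, 0.8]
width: 1.005
grip_force: 0.0
```

```bash
cat >> h.py <<'E'
def go(xyz,psi=None):
    s=bot.read_state(); M=R.from_rotvec(s['tcp_rot']).as_matrix(); p=s['tool_pos']
    ps=np.degrees(np.arctan2(M[1,1],M[0,1]))
    print('t',s['time'],'pos',p.round(4),'psi',ps.round(2),'F',s['wrist_force'].round(1),'w',round(s['width'],3),'grip',s['grip_force'],'zax',M[:,2].round(3),'q6',s['q'][5].round(2))
    print('shift',(M.T@(np.array(xyz)-p)/.25).round(3), 'turn z', None if psi is None else round(-((psi-ps+180)%360-180)/45,3))
E
python3 -c "
from h import *
go([.4932,-.1022,.023],-69.7)"
```

```text
t 8.6 pos [ 0.4923 -0.1018  0.1335] psi -69.58 F [ 0.1 -0.6  0.8] w 1.005 grip 0.0 zax [-0.002  0.001 -1.   ] q6 0.96
shift [0.004 0.003 0.442] turn z 0.003
```

Call:
play_rows([
  [[0.004,0.003,0.1],[0,0,0]],
  [[0.004,0.003,0.2],[0,0,0]],
  [[0.004,0.003,0.28],[0,0,0]],
  [[0.004,0.003,0.34],[0,0,0]],
  [[0.004,0.003,0.38],[0,0,0]],
  [[0.004,0.003,0.4],[0,0,0]],
])

```text
time: 9.1
tool_pos: [0.4929, -0.1021, 0.033]
tcp_rot: [-3.091, -0.555, 0.004]
wrist_force: [0.3, 0.6, -0.2]
width: 1.0
grip_force: 0.0
```

Call:
play_rows([
  [[0,0,0.01],[0,0,0]],
  [[0,0,0.02],[0,0,0]],
  [[0,0,0.03],[0,0,0]],
  [[0,0,0.04],[0,0,0]],
  [[0,0,0.04],[0,0,0]],
  [[0,0,0.04],[0,0,0]],
])

```text
time: 9.6
tool_pos: [0.4946, -0.1024, 0.0253]
tcp_rot: [3.092, 0.554, 0.001]
wrist_force: [-0.4, 0.1, 0.3]
width: 0.997
grip_force: 0.0
```

```bash
python3 -c "
from h import *
go([.4932,-.1022,.023],-69.7)
c=cam('wrist'); save(c,'w5')"
```

```text
t 9.6 pos [ 0.4946 -0.1024  0.0253] psi -69.69 F [-0.4  0.1  0.3] w 0.997 grip 0.0 zax [ 0.001 -0.    -1.   ] q6 0.96
shift [-0.005 -0.003  0.009] turn z 0.0
```

Call:
play_rows([
  [[-0.005,-0.003,0.006],[0,0,0]],
  [[-0.005,-0.003,0.006],[0,0,0]],
  [[-0.005,-0.003,0.006],[0,0,0]],
  [[-0.005,-0.003,0.006],[0,0,0]],
  [[-0.005,-0.003,0.006],[0,0,0]],
  [[-0.005,-0.003,0.006],[0,0,0]],
  [[-0.005,-0.003,0.006],[0,0,0]],
  [[-0.005,-0.003,0.006],[0,0,0]],
], claw=-1, newtons=60)

```text
time: 10.32
tool_pos: [0.4931, -0.1022, 0.0239]
tcp_rot: [3.092, 0.554, 0.0]
wrist_force: [-2.2, 1.0, 6.3]
width: 0.704
grip_force: 64.9
```

```bash
python3 -c "
from h import *
go([.4932,-.1022,.023],-69.7); print(bot.read_state()['torque'])"
```

```text
t 10.3167 pos [ 0.4931 -0.1022  0.0239] psi -69.69 F [-2.2  1.   6.3] w 0.704 grip 64.94787761941552 zax [ 0. -0. -1.] q6 0.96
shift [0.001 0.    0.004] turn z 0.0
[0.03446711 0.35360681 0.00429673]
```

Call:
play_rows([
  [[0,0,-0.003],[0,0,-0.1]],
  [[0,0,-0.003],[0,0,-0.2]],
  [[0,0,-0.003],[0,0,-0.3]],
  [[0,0,-0.003],[0,0,-0.4]],
  [[0,0,-0.003],[0,0,-0.5]],
  [[0,0,-0.003],[0,0,-0.6]],
  [[0,0,-0.003],[0,0,-0.7]],
  [[0,0,-0.003],[0,0,-0.8]],
  [[0,0,-0.003],[0,0,-0.9]],
  [[0,0,-0.003],[0,0,-1.0]],
  [[0,0,-0.003],[0,0,-1.0]],
])

```text
time: 11.23
tool_pos: [0.4929, -0.1021, 0.024]
tcp_rot: [-2.643, -1.698, -0.0]
wrist_force: [0.1, -0.5, 1.5]
width: 0.707
grip_force: 65.3
```

```bash
python3 -c "
from h import *
go([.4932,-.1022,.023],20.3); print(bot.read_state()['torque'])"
```

```text
t 11.2333 pos [ 0.4929 -0.1021  0.024 ] psi -24.58 F [ 0.1 -0.5  1.5] w 0.707 grip 65.3382690064609 zax [ 0.  0. -1.] q6 0.18
shift [0.    0.001 0.004] turn z -0.997
[0.06628557 0.00872644 0.08176826]
```

Call:
play_rows([
  [[0,0,0],[0,0,-0.1]],
  [[0,0,0],[0,0,-0.2]],
  [[0,0,0],[0,0,-0.3]],
  [[0,0,0],[0,0,-0.4]],
  [[0,0,0],[0,0,-0.5]],
  [[0,0,0],[0,0,-0.6]],
  [[0,0,0],[0,0,-0.7]],
  [[0,0,0],[0,0,-0.8]],
  [[0,0,0],[0,0,-0.9]],
  [[0,0,0],[0,0,-1.0]],
  [[0,0,0],[0,0,-1.0]],
])

```text
time: 12.15
tool_pos: [0.4929, -0.1021, 0.024]
tcp_rot: [-1.795, -2.578, -0.0]
wrist_force: [-0.3, -0.4, -0.2]
width: 0.703
grip_force: 65.3
```

```bash
python3 -c "
from h import *
go([.4932,-.1022,.04],20.3); print(bot.read_state()['torque'])"
```

```text
t 12.15 pos [ 0.4929 -0.1021  0.024 ] psi 20.3 F [-0.3 -0.4 -0.2] w 0.703 grip 65.28629053384066 zax [ 0.  0. -1.] q6 -0.61
shift [-0.001  0.001 -0.064] turn z -0.0
[0.08470283 0.00476476 0.05043349]
```

Call:
play_rows([
  [[0,0,-0.005],[0,0,0]],
  [[0,0,-0.01],[0,0,0]],
  [[0,0,-0.015],[0,0,0]],
  [[0,0,-0.015],[0,0,0]],
])

```text
time: 12.48
tool_pos: [0.4925, -0.102, 0.0277]
tcp_rot: [-1.796, -2.577, 0.0]
wrist_force: [-0.1, 0.5, -3.3]
width: 0.707
grip_force: 65.3
```

```bash
python3 -c "
from h import *
go([.4932,-.1022,.04],20.3); print(bot.read_state()['torque'])"
```

```text
t 12.4833 pos [ 0.4925 -0.102   0.0277] psi 20.24 F [-0.1  0.5 -3.3] w 0.707 grip 65.32302022911608 zax [-0.001  0.    -1.   ] q6 -0.61
shift [-0.002  0.002 -0.049] turn z -0.001
[-0.02831469 -0.033704    0.02910228]
```

The wrist force of -3.3 N is the lens weight, so it lifts freely. I raise it and carry it to the mat.

Call:
play_rows([
  [[0,0,-0.04],[0,0,0]],
  [[0,0,-0.1],[0,0,0]],
  [[0,0,-0.17],[0,0,0]],
  [[0,0,-0.24],[0,0,0]],
  [[0,0,-0.31],[0,0,0]],
  [[0,0,-0.37],[0,0,0]],
  [[0,0,-0.4],[0,0,0]],
  [[0,0,-0.4],[0,0,0]],
])

```text
time: 13.15
tool_pos: [0.4947, -0.1025, 0.1306]
tcp_rot: [1.793, 2.574, 0.003]
wrist_force: [0.7, -0.3, -4.0]
width: 0.702
grip_force: 66.2
```

Call:
play_rows([
  [[-0.04,-0.01,0],[0,0,-0.05]],
  [[-0.12,-0.03,0],[0,0,-0.13]],
  [[-0.2,-0.06,0],[0,0,-0.22]],
  [[-0.29,-0.09,0],[0,0,-0.31]],
  [[-0.38,-0.11,0],[0,0,-0.4]],
  [[-0.47,-0.14,0],[0,0,-0.5]],
  [[-0.56,-0.17,0],[0,0,-0.6]],
  [[-0.65,-0.19,0],[0,0,-0.7]],
  [[-0.74,-0.22,0],[0,0,-0.8]],
  [[-0.82,-0.24,0],[0,0,-0.9]],
  [[-0.87,-0.26,0],[0,0,-0.97]],
  [[-0.896,-0.265,0],[0,0,-1.0]],
  [[-0.896,-0.265,0],[0,0,-1.0]],
  [[-0.896,-0.265,0],[0,0,-1.0]],
])

```text
time: 14.32
tool_pos: [0.5076, -0.3348, 0.1264]
tcp_rot: [-0.674, -3.066, -0.002]
wrist_force: [0.3, -0.1, -3.8]
width: 0.706
grip_force: 66.2
```

Run:
```python
from h import *
go([.508,-.336,-.012],65)
d=cam('side'); a=cam('scene')
for c,n in ((d,'side'),(a,'scene')):
    hs=cv2.cvtColor(c['image'],cv2.COLOR_RGB2HSV)
    t=cv2.inRange(hs,(85,120,60),(104,255,255))
    if n=='scene': t[:230]=0; t[:,:310]=0; t[:,420:]=0
    else: t[:165]=0; t[215:]=0; t[:,270:280]=0; t[:,:275]=0; t[:,365:]=0
    k=max(cv2.findContours(t,0,2)[0],key=cv2.contourArea); P=onz(c,cv2.convexHull(k)[:,0],.004)[:,:2]*1000
    print(n,cv2.contourArea(k),cv2.minAreaRect(P.astype(np.float32)))
```

```text
t 14.3167 pos [ 0.5076 -0.3348  0.1264] psi 65.2 F [ 0.3 -0.1 -3.8] w 0.706 grip 66.20748820714653 zax [-0.002  0.002 -1.   ] q6 -1.76
shift [-0.005 -0.004  0.554] turn z 0.004
side 885.5 ((508.3737487792969, -332.59912109375), (121.19806671142578, 126.1358642578125), 7.853128910064697)
scene 1754.0 ((507.9144287109375, -337.4623107910156), (122.90333557128906, 122.70655059814453), 8.288093566894531)
```

Call:
play_rows([
  [[0,0,0.06],[0,0,0]],
  [[0,0,0.14],[0,0,0]],
  [[0,0,0.22],[0,0,0]],
  [[0,0,0.3],[0,0,0]],
  [[0,0,0.38],[0,0,0]],
  [[0,0,0.44],[0,0,0]],
  [[0,0,0.49],[0,0,0]],
  [[0,0,0.52],[0,0,0]],
  [[0,0,0.53],[0,0,0]],
  [[0,0,0.53],[0,0,0]],
])

```text
time: 15.25
tool_pos: [0.5083, -0.3347, -0.005]
tcp_rot: [-0.671, -3.068, -0.001]
wrist_force: [-0.1, -1.5, -3.7]
width: 0.704
grip_force: 66.2
```

Call:
play_rows([
  [[0,0,0.008],[0,0,0]],
  [[0,0,0.016],[0,0,0]],
  [[0,0,0.024],[0,0,0]],
  [[0,0,0.03],[0,0,0]],
  [[0,0,0.034],[0,0,0]],
])

```text
time: 15.67
tool_pos: [0.5086, -0.3353, -0.0129]
tcp_rot: [0.672, 3.068, -0.0]
wrist_force: [-0.2, -1.1, -4.4]
width: 0.706
grip_force: 66.2
```

Call:
play_rows([
  [[0,0,0.003],[0,0,0]],
  [[0,0,0.006],[0,0,0]],
  [[0,0,0.006],[0,0,0]],
])

```text
time: 15.92
tool_pos: [0.5084, -0.3351, -0.0148]
tcp_rot: [-0.672, -3.069, -0.0]
wrist_force: [0.5, -1.0, -3.4]
width: 0.702
grip_force: 66.2
```

Call:
play_rows([
  [[0,0,0.003],[0,0,0]],
  [[0,0,0.006],[0,0,0]],
  [[0,0,0.006],[0,0,0]],
])

```text
time: 16.17
tool_pos: [0.5084, -0.3351, -0.0163]
tcp_rot: [-0.672, -3.069, -0.0]
wrist_force: [-0.1, 0.1, -3.8]
width: 0.703
grip_force: 66.2
```

Call:
play_rows([
  [[0,0,0.002],[0,0,0]],
  [[0,0,0.004],[0,0,0]],
  [[0,0,0.004],[0,0,0]],
])

```text
time: 16.42
tool_pos: [0.5086, -0.3352, -0.017]
tcp_rot: [0.672, 3.069, -0.0]
wrist_force: [0.1, 0.3, -3.1]
width: 0.703
grip_force: 66.6
```

Call:
play_rows([
  [[0,0,0.002],[0,0,0]],
  [[0,0,0.004],[0,0,0]],
  [[0,0,0.004],[0,0,0]],
])

```text
time: 16.67
tool_pos: [0.5086, -0.3352, -0.017]
tcp_rot: [0.672, 3.069, -0.0]
wrist_force: [-3.0, 1.1, 5.3]
width: 0.704
grip_force: 67.1
```

The foot is standing on the mat. Now I let go and rise.

Call:
play_rows([
  [[0,0,-0.003],[0,0,0]],
  [[0,0,-0.003],[0,0,0]],
  [[0,0,-0.003],[0,0,0]],
  [[0,0,-0.003],[0,0,0]],
  [[0,0,-0.003],[0,0,0]],
  [[0,0,-0.003],[0,0,0]],
  [[0,0,-0.003],[0,0,0]],
], claw=1)

```text
time: 17.25
tool_pos: [0.5085, -0.3352, -0.0174]
tcp_rot: [-0.672, -3.069, -0.0]
wrist_force: [0.2, 0.3, -0.6]
width: 0.999
grip_force: 0.0
```

Call:
play_rows([
  [[0,0,-0.04],[0,0,0]],
  [[0,0,-0.1],[0,0,0]],
  [[0,0,-0.18],[0,0,0]],
  [[0,0,-0.26],[0,0,0]],
  [[0,0,-0.34],[0,0,0]],
  [[0,0,-0.4],[0,0,0]],
  [[0,0,-0.4],[0,0,0]],
  [[0,0,-0.4],[0,0,0]],
])

```text
time: 17.92
tool_pos: [0.5095, -0.3359, 0.0843]
tcp_rot: [0.671, 3.066, -0.002]
wrist_force: [-0.1, 0.4, -0.5]
width: 0.996
grip_force: 0.0
```

Run:
```python
from h import *
go([.5085,-.335,.012],65)
p=np.array([.5085,-.335])
for n in ('scene','side','wrist'):
    c=cam(n); save(c,n+'9'); hs=cv2.cvtColor(c['image'],cv2.COLOR_RGB2HSV)
    u=proj(c,[[*p,.068],[*p,.004]]).astype(int); x,y=u[0]; print(n,u.tolist())
    m=cv2.inRange(hs,(100,60,30),(125,255,255)); w=np.zeros_like(m); w[max(0,y-35):y+35,max(0,x-40):x+40]=m[max(0,y-35):y+35,max(0,x-40):x+40]
    for k in cv2.findContours(w,0,2)[0]:
        if cv2.contourArea(k)>20:
            M=cv2.moments(k); v=(M['m10']/M['m00'],M['m01']/M['m00']); print('  ',v,M['m00'],onz(c,[v],.068)[0].round(4))
```

```text
t 17.9167 pos [ 0.5095 -0.3359  0.0843] psi 65.31 F [-0.1  0.4 -0.5] w 0.996 grip 0.0 zax [ 0.003 -0.002 -1.   ] q6 -1.76
shift [0.006 0.002 0.289] turn z 0.007
scene [[366, 236], [365, 262]]
   (367.4236111111111, 238.02083333333334) 72.0 [ 0.5061 -0.3389  0.068 ]
   (342.55913978494624, 219.48924731182797) 93.0 [ 0.52   -0.2455  0.068 ]
side [[314, 167], [315, 188]]
   (314.8888888888889, 168.4777777777778) 45.0 [ 0.5082 -0.3285  0.068 ]
   (289.1034482758621, 136.74457215836523) 130.5 [ 0.5869 -0.5683  0.068 ]
wrist [[316, 227], [316, 201]]
   (316.7294244745629, 225.56040070713024) 1697.0 [ 0.5074 -0.3344  0.068 ]
```

The lens stands upright on the mat at (0.508, -0.335). Next I grip the upper ring high up.

Call:
play_rows([
  [[0.006,0.001,0.06],[0,0,0]],
  [[0.006,0.001,0.12],[0,0,0]],
  [[0.006,0.001,0.18],[0,0,0]],
  [[0.006,0.001,0.23],[0,0,0]],
  [[0.006,0.001,0.26],[0,0,0]],
  [[0.006,0.001,0.277],[0,0,0]],
  [[0.006,0.001,0.277],[0,0,0]],
  [[0.006,0.001,0.277],[0,0,0]],
])

```text
time: 18.73
tool_pos: [0.5073, -0.3344, 0.0133]
tcp_rot: [-0.672, -3.069, -0.0]
wrist_force: [0.3, -1.0, -0.4]
width: 0.999
grip_force: 0.0
```

Call:
play_rows([
  [[0,0,0],[0,0,0]],
  [[0,0,0],[0,0,0]],
  [[0,0,0],[0,0,0]],
  [[0,0,0],[0,0,0]],
  [[0,0,0],[0,0,0]],
  [[0,0,0],[0,0,0]],
  [[0,0,0],[0,0,0]],
  [[0,0,0],[0,0,0]],
  [[0,0,0],[0,0,0]],
], claw=-1, newtons=60)

```text
time: 19.48
tool_pos: [0.5081, -0.335, 0.0147]
tcp_rot: [0.671, 3.067, -0.001]
wrist_force: [0.2, 0.4, 6.2]
width: 0.54
grip_force: 62.0
```

```bash
python3 -c "
from h import *
go([.5085,-.335,.2],65)"
```

```text
t 19.4833 pos [ 0.5081 -0.335   0.0147] psi 65.31 F [0.2 0.4 6.2] w 0.54 grip 61.99931859970093 zax [ 0.002 -0.001 -1.   ] q6 -1.76
shift [-0.003  0.    -0.741] turn z 0.007
```

Call:
play_rows([
  [[0,0,-0.01],[0,0,0]],
  [[0,0,-0.02],[0,0,0]],
  [[0,0,-0.04],[0,0,0]],
  [[0,0,-0.06],[0,0,0]],
  [[0,0,-0.08],[0,0,0]],
  [[0,0,-0.08],[0,0,0]],
])

```text
time: 19.98
tool_pos: [0.508, -0.3348, 0.0346]
tcp_rot: [0.671, 3.067, -0.001]
wrist_force: [-0.2, -0.7, -3.6]
width: 0.537
grip_force: 61.9
```

Call:
play_rows([
  [[0,0,-0.05],[0,0,0]],
  [[0,0,-0.12],[0,0,0]],
  [[0,0,-0.2],[0,0,0]],
  [[0,0,-0.28],[0,0,0]],
  [[0,0,-0.36],[0,0,0]],
  [[0,0,-0.43],[0,0,0]],
  [[0,0,-0.48],[0,0,0]],
  [[0,0,-0.5],[0,0,0]],
  [[0,0,-0.5],[0,0,0]],
])

```text
time: 20.73
tool_pos: [0.5081, -0.335, 0.1604]
tcp_rot: [0.671, 3.066, -0.002]
wrist_force: [-0.5, -0.7, -3.5]
width: 0.539
grip_force: 62.3
```

```bash
python3 -c "
from h import *
go([.494,.06,.16],65)
go([.485,-.14,.16],65)"
```

```text
t 20.7333 pos [ 0.5081 -0.335   0.1604] psi 65.3 F [-0.5 -0.7 -3.5] w 0.539 grip 62.29607820510864 zax [ 0.003 -0.002 -1.   ] q6 -1.76
shift [ 7.110e-01  1.412e+00 -1.000e-03] turn z 0.007
t 20.7333 pos [ 0.5081 -0.335   0.1604] psi 65.3 F [-0.5 -0.7 -3.5] w 0.539 grip 62.29607820510864 zax [ 0.003 -0.002 -1.   ] q6 -1.76
shift [ 0.41  0.67 -0.  ] turn z 0.007
```

Call:
play_rows([
  [[0.03,0.05,0],[0,0,0]],
  [[0.08,0.14,0],[0,0,0]],
  [[0.13,0.24,0],[0,0,0]],
  [[0.18,0.34,0],[0,0,0]],
  [[0.24,0.44,0],[0,0,0]],
  [[0.29,0.54,0],[0,0,0]],
  [[0.35,0.64,0],[0,0,0]],
  [[0.4,0.74,0],[0,0,0]],
  [[0.45,0.83,0],[0,0,0]],
  [[0.49,0.91,0],[0,0,0]],
  [[0.515,0.95,0],[0,0,0]],
  [[0.525,0.97,0],[0,0,0]],
  [[0.525,0.97,0],[0,0,0]],
  [[0.525,0.97,0],[0,0,0]],
  [[0.525,0.97,0],[0,0,0]],
])

```text
time: 21.98
tool_pos: [0.4893, -0.06, 0.1581]
tcp_rot: [-0.673, -3.068, 0.001]
wrist_force: [0.9, 0.1, -2.8]
width: 0.542
grip_force: 62.6
```

```bash
cat > well.py <<'E'
from h import *
go([.494,.061,.16],65)
for n in ('wrist','side'):
    c=cam(n); save(c,n+'_well'); im=c['image']; hs=cv2.cvtColor(im,cv2.COLOR_RGB2HSV)
    u=proj(c,[[.494,.061,.042]])[0]; print(n,u.round(1))
    # foam boundary by radial brightness scan from the well centre on rays on plane z=.042
    g=cv2.GaussianBlur(cv2.cvtColor(im,cv2.COLOR_RGB2GRAY),(3,3),0).astype(np.float32)
    cx=np.array([.494,.061])
    for it in range(3):
        pts=[]
        for t in np.radians(np.arange(0,360,6)):
            r=np.arange(.024,.050,.0005); P=np.c_[cx[0]+r*np.cos(t),cx[1]+r*np.sin(t),np.full(len(r),.042)]
            q=proj(c,P).astype(np.float32); v=cv2.remap(g,q[:,0].copy(),q[:,1].copy(),1).ravel()
            d=v[6:]-v[:-6]; i=d.argmax()
            if d[i]>25: pts.append([*P[i+3,:2]])
        pts=np.array(pts,np.float32)*1000
        el=cv2.fitEllipseDirect(pts); cx=np.array(el[0])/1000
    print(len(pts),np.round(el[0],1),np.round(el[1],1))
    f=((hs[...,1]<60)&(g>105)).astype(np.uint8); 
    x,y=u.astype(int); w=np.zeros_like(f); R_=130 if n=='wrist' else 55
    w[max(0,y-R_):y+R_,max(0,x-R_):x+R_]=f[max(0,y-R_):y+R_,max(0,x-R_):x+R_]
    fl=cv2.inRange(hs,(95,50,20),(128,255,255)); z=np.zeros_like(fl); rr=40 if n=='wrist' else 20
    z[max(0,y-rr):y+rr,max(0,x-rr):x+rr]=fl[max(0,y-rr):y+rr,max(0,x-rr):x+rr]
    ks=cv2.findContours(z,0,2)[0]
    if ks:
        k=max(ks,key=cv2.contourArea); P=onz(c,cv2.convexHull(k)[:,0],.004)[:,:2]*1000; print('floor',cv2.minEnclosingCircle(P.astype(np.float32)))
E
python3 well.py
```

```text
t 21.9833 pos [ 0.4893 -0.06    0.1581] psi 65.27 F [ 0.9  0.1 -2.8] w 0.542 grip 62.56723165512085 zax [-0. -0. -1.] q6 -1.31
shift [ 0.185  0.448 -0.008] turn z 0.006
wrist [425.7 146.4]
60 [492.9  56.9] [67.8 70.7]
floor ((494.3516845703125, 59.54502487182617), 33.62388229370117)
side [326.7 271.9]
36 [489.5  49.5] [77.  94.7]
floor ((493.16058349609375, 39.53507995605469), 27.538331985473633)
```

Call:
play_rows([
  [[0.02,0.05,0],[0,0,0]],
  [[0.06,0.13,0],[0,0,0]],
  [[0.1,0.23,0],[0,0,0]],
  [[0.14,0.33,0],[0,0,0]],
  [[0.17,0.4,0],[0,0,0]],
  [[0.183,0.433,0],[0,0,0]],
  [[0.183,0.433,0],[0,0,0]],
  [[0.183,0.433,0],[0,0,0]],
  [[0.183,0.433,0],[0,0,0]],
  [[0.183,0.433,0],[0,0,0]],
])

```text
time: 22.92
tool_pos: [0.493, 0.0571, 0.1583]
tcp_rot: [-0.674, -3.068, 0.001]
wrist_force: [-0.3, -0.4, -3.6]
width: 0.539
grip_force: 62.8
```

```bash
python3 -c "
from h import *
go([.493,.0575,.063],65)
c=cam('wrist'); save(c,'w8'); im=c['image']
g=cv2.GaussianBlur(cv2.cvtColor(im,cv2.COLOR_RGB2GRAY),(3,3),0).astype(np.float32); cx=np.array([.493,.0575])
for z in (.042,.039):
  pts=[]
  for t in np.radians(np.arange(0,360,6)):
    r=np.arange(.026,.046,.0005); P=np.c_[cx[0]+r*np.cos(t),cx[1]+r*np.sin(t),np.full(len(r),z)]
    q=proj(c,P).astype(np.float32); v=cv2.remap(g,q[:,0].copy(),q[:,1].copy(),1).ravel()
    d=v[6:]-v[:-6]; i=d.argmax(); pts.append((int(np.degrees(t)+.5),round(r[i+3]*1000,1),int(d[i])))
  print(z,pts)
"
```

```text
t 22.9167 pos [0.493  0.0571 0.1583] psi 65.23 F [-0.3 -0.4 -3.6] w 0.539 grip 62.77461647987366 zax [-0. -0. -1.] q6 -1.07
shift [0.001 0.002 0.381] turn z 0.005
0.042 [(0, np.float64(34.5), 9), (6, np.float64(29.5), 8), (12, np.float64(30.0), 8), (18, np.float64(30.0), 7), (24, np.float64(32.0), 9), (30, np.float64(33.5), 4), (36, np.float64(43.5), 22), (42, np.float64(35.0), 29), (48, np.float64(34.5), 26), (54, np.float64(35.0), 27), (60, np.float64(38.5), 36), (66, np.float64(35.0), 30), (72, np.float64(35.5), 28), (78, np.float64(35.5), 26), (84, np.float64(34.5), 30), (90, np.float64(34.5), 35), (96, np.float64(35.0), 36), (102, np.float64(35.5), 37), (108, np.float64(36.0), 27), (114, np.float64(35.5), 29), (120, np.float64(35.5), 33), (126, np.float64(35.5), 36), (132, np.float64(35.5), 35), (138, np.float64(35.5), 35), (144, np.float64(35.0), 34), (150, np.float64(35.0), 37), (156, np.float64(35.5), 33), (162, np.float64(35.0), 33), (168, np.float64(35.0), 35), (174, np.float64(35.0), 31), (180, np.float64(34.5), 34), (186, np.float64(35.0), 35), (192, np.float64(35.0), 35)
[... 1796 characters left out ...]
.5), 34), (216, np.float64(33.5), 35), (222, np.float64(33.5), 24), (228, np.float64(37.5), 25), (234, np.float64(37.0), 23), (240, np.float64(44.0), 32), (246, np.float64(43.0), 35), (252, np.float64(41.0), 41), (258, np.float64(38.0), 59), (264, np.float64(36.5), 50), (270, np.float64(36.5), 49), (276, np.float64(41.5), 13), (282, np.float64(28.5), 2), (288, np.float64(29.0), 3), (294, np.float64(36.5), 1), (300, np.float64(44.0), 7), (306, np.float64(36.0), 8), (312, np.float64(33.5), 10), (318, np.float64(31.0), 16), (324, np.float64(30.0), 14), (330, np.float64(29.0), 19), (336, np.float64(28.5), 21), (342, np.float64(29.5), 19), (348, np.float64(30.5), 18), (354, np.float64(31.5), 19)]
```

The well's rim is a circle of about 35 mm radius around (0.493, 0.0575), and the lens is centred over it. I lower it now.

Call:
play_rows([
  [[0.001,0.002,0.05],[0,0,0]],
  [[0.001,0.002,0.12],[0,0,0]],
  [[0.001,0.002,0.19],[0,0,0]],
  [[0.001,0.002,0.26],[0,0,0]],
  [[0.001,0.002,0.32],[0,0,0]],
  [[0.001,0.002,0.36],[0,0,0]],
  [[0.001,0.002,0.38],[0,0,0]],
  [[0.001,0.002,0.39],[0,0,0]],
  [[0.001,0.002,0.4],[0,0,0]],
])

```text
time: 23.72
tool_pos: [0.4934, 0.0587, 0.0585]
tcp_rot: [0.672, 3.068, 0.0]
wrist_force: [0.3, 0.3, -4.0]
width: 0.538
grip_force: 62.8
```

Call:
play_rows([
  [[0,0,0.01],[0,0,0]],
  [[0,0,0.02],[0,0,0]],
  [[0,0,0.03],[0,0,0]],
  [[0,0,0.04],[0,0,0]],
  [[0,0,0.05],[0,0,0]],
  [[0,0,0.06],[0,0,0]],
  [[0,0,0.06],[0,0,0]],
])

```text
time: 24.3
tool_pos: [0.4924, 0.0588, 0.0428]
tcp_rot: [-0.672, -3.068, 0.0]
wrist_force: [-0.0, -0.0, -3.3]
width: 0.536
grip_force: 62.8
```

Call:
play_rows([
  [[0,0,0.01],[0,0,0]],
  [[0,0,0.02],[0,0,0]],
  [[0,0,0.03],[0,0,0]],
  [[0,0,0.04],[0,0,0]],
  [[0,0,0.05],[0,0,0]],
  [[0,0,0.06],[0,0,0]],
  [[0,0,0.06],[0,0,0]],
])

```text
time: 24.88
tool_pos: [0.4924, 0.0588, 0.0277]
tcp_rot: [-0.672, -3.068, 0.001]
wrist_force: [0.6, -0.1, -3.8]
width: 0.536
grip_force: 62.8
```

```bash
python3 -c "
from h import *
go([.493,.0575,.0145],65)"
```

```text
t 24.8833 pos [0.4924 0.0588 0.0277] psi 65.31 F [ 0.6 -0.1 -3.8] w 0.536 grip 62.77454495429993 zax [-0.001 -0.    -1.   ] q6 -1.07
shift [-0.004 -0.004  0.053] turn z 0.007
```

Call:
play_rows([
  [[-0.002,-0.002,0.01],[0,0,0]],
  [[-0.004,-0.004,0.02],[0,0,0]],
  [[-0.004,-0.004,0.03],[0,0,0]],
  [[-0.004,-0.004,0.04],[0,0,0]],
  [[-0.004,-0.004,0.046],[0,0,0]],
  [[-0.004,-0.004,0.046],[0,0,0]],
])

```text
time: 25.38
tool_pos: [0.493, 0.0575, 0.0164]
tcp_rot: [-0.672, -3.068, 0.0]
wrist_force: [0.1, 0.3, -3.2]
width: 0.537
grip_force: 62.8
```

Call:
play_rows([
  [[0,0,0.003],[0,0,0]],
  [[0,0,0.005],[0,0,0]],
  [[0,0,0.005],[0,0,0]],
])

```text
time: 25.63
tool_pos: [0.4935, 0.0576, 0.0157]
tcp_rot: [0.672, 3.069, 0.0]
wrist_force: [0.7, -0.7, -4.0]
width: 0.537
grip_force: 62.8
```

Call:
play_rows([
  [[0,0,0.002],[0,0,0]],
  [[0,0,0.003],[0,0,0]],
  [[0,0,0.003],[0,0,0]],
])

```text
time: 25.88
tool_pos: [0.4934, 0.0575, 0.0149]
tcp_rot: [-0.672, -3.069, -0.0]
wrist_force: [0.5, -0.4, -3.7]
width: 0.538
grip_force: 62.8
```

Call:
play_rows([
  [[0,0,0.002],[0,0,0]],
  [[0,0,0.003],[0,0,0]],
  [[0,0,0.003],[0,0,0]],
])

```text
time: 26.13
tool_pos: [0.4937, 0.0575, 0.0148]
tcp_rot: [0.672, 3.069, 0.0]
wrist_force: [-2.7, -1.3, 2.8]
width: 0.536
grip_force: 63.0
```

Call:
play_rows([
  [[0,0,0.002],[0,0,0]],
  [[0,0,0.003],[0,0,0]],
  [[0,0,0.003],[0,0,0]],
])

```text
time: 26.38
tool_pos: [0.4938, 0.0575, 0.0147]
tcp_rot: [0.672, 3.069, -0.0]
wrist_force: [-4.6, -1.2, 8.6]
width: 0.537
grip_force: 63.7
```

Contact came at the expected height, so the lens is on the well floor. I release it and retreat.

Call:
play_rows([
  [[0,0,-0.004],[0,0,0]],
  [[0,0,-0.004],[0,0,0]],
  [[0,0,-0.004],[0,0,0]],
  [[0,0,-0.004],[0,0,0]],
  [[0,0,-0.004],[0,0,0]],
  [[0,0,-0.004],[0,0,0]],
], claw=0.6)

```text
time: 26.88
tool_pos: [0.4935, 0.0575, 0.0143]
tcp_rot: [-0.672, -3.069, -0.0]
wrist_force: [0.1, -0.1, 0.0]
width: 0.8
grip_force: 0.0
```

Call:
play_rows([
  [[0,0,-0.03],[0,0,0]],
  [[0,0,-0.08],[0,0,0]],
  [[0,0,-0.16],[0,0,0]],
  [[0,0,-0.26],[0,0,0]],
  [[0,0,-0.36],[0,0,0]],
  [[0,0,-0.46],[0,0,0]],
  [[0,0,-0.54],[0,0,0]],
  [[0,0,-0.58],[0,0,0]],
  [[0,0,-0.6],[0,0,0]],
  [[0,0,-0.6],[0,0,0]],
])

```text
time: 27.72
tool_pos: [0.4941, 0.0576, 0.1655]
tcp_rot: [0.671, 3.067, 0.001]
wrist_force: [0.6, -0.5, -0.6]
width: 0.802
grip_force: 0.0
```

Run:
```python
from h import *
go([.49,.0575,.16],65)
for n in ('wrist','side','scene'):
    c=cam(n); save(c,n+'_end'); hs=cv2.cvtColor(c['image'],cv2.COLOR_RGB2HSV)
    u=proj(c,[[.493,.0575,.068]])[0].astype(int); x,y=u; r=45 if n=='wrist' else 12
    m=cv2.inRange(hs,(95,60,30),(125,255,255)); w=np.zeros_like(m); w[max(0,y-r):y+r,max(0,x-r):x+r]=m[max(0,y-r):y+r,max(0,x-r):x+r]
    for k in cv2.findContours(w,0,2)[0]:
        if cv2.contourArea(k)>15:
            M=cv2.moments(k); v=(M['m10']/M['m00'],M['m01']/M['m00']); P=onz(c,cv2.convexHull(k)[:,0],.068)[:,:2].astype(np.float32)*1000
            print(n,u,np.round(v,1),M['m00'],onz(c,[v],.068)[0].round(4),cv2.minAreaRect(P)[1])
```

```text
t 27.7167 pos [0.4941 0.0576 0.1655] psi 65.31 F [ 0.6 -0.5 -0.6] w 0.802 grip 0.0 zax [ 0.002  0.    -1.   ] q6 -1.07
shift [ 0.015 -0.007  0.022] turn z 0.007
wrist [316 193] [316.6 194.4] 839.5 [0.494  0.0577 0.068 ] (33.615699768066406, 34.75932312011719)
side [326 259] [325.7 261.1] 148.0 [0.4955 0.061  0.068 ] (31.561389923095703, 33.017826080322266)
```

```bash
python3 -c "
from workcell import bot
print(bot.finish_job())"
```

```text
the job is handed in; nothing more can be done
None
```

The job is done and handed in at about 28 s of the 67 s allowed: the lens was released, turned off its mount, stood on the mat, and is now upright on the floor of the case's well.

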